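Lock a puppet's hip pin with a spring clip

ROBOT

A 6-joint arm with a two-finger parallel gripper is mounted at the origin on the work surface. World frame = base frame: x ahead of the robot, y to its left, z up, the work surface at z = 0. Lengths are in m, angles in rad, forces in N, time in s.
With the tool pointing down it reaches from about 0.325 to 0.775 m from the base axis. Payload 5.5 kg.
Tool frame: the origin (TCP) lies where the fingers leave the gripper's body, on its centre line; the fingertips stand 73 mm ahead of it and the grasp point (between the pads) lies 54 mm ahead of it (robot.hold_point_z is the distance from the TCP to the grasp point, in m); z points along the fingers, y is the line along which they close (so a half turn about z gives the same grasp; the last joint's range is limited). The gripper opens to 85 mm and grips with 20 to 120 N. Pads are 22 mm wide; open, the fingers measure 114 mm over their backs; the gripper's body (76 mm by 85 mm) begins 54 mm behind the grasp point. The pads swing forward as they close: fully open they stand 13 mm farther back than shut.
Start: joints at [1.093, 0.091, 1.231, -0, 1.82, -0.057], TCP at [0.245, 0.548, 0.304] pointing down, gripper open.
Joint ranges: [-2.87, 2.87], [-0.86, 2.18], [0.17, 2.46], [-1.51, 4.65], [0.06, 2.69], [-2.65, 2.65]. Speed limits (rad/s): [2.57, 2.57, 3.01, 3.14, 3.14, 3.14].

INTERFACE

Orientations are given as a unit quaternion [w, x, y, z].
In Python, from cell import robot, vision, ticket gives the robot as it stands. The module is installed in compiled form; this text tells all that it offers.
- The arm moves only by the tool play_rows, never from a script. Its arguments are lists of equal length, an entry for each row: "translation": the shift along the tool's x, y, z in mm, a list of three; "twist": the turn about the tool's z in degrees; "hand": the gripper's target within -1 to 1 (fully open at 1, half-way at 0, shut at -1). A call has 1 to 20 rows; each row shifts and turns the commanded pose from where the row before left it, along the tool's axes as they then stand; what a row does not reach is not made up. A row lasts 1/10 s, in which the tool goes at most 50 mm and 8.59 degrees, less where a joint would pass 70% of its speed; a pose out of reach is approached as far as the arm can. A call with a gripper value outside its range is refused whole. The fingers move at their own pace and stop on an object; "squeeze" is the grip in N (left out, the last holds). Time passes only in rows, so rows that do not move let the fingers close. It gives the time, the measured TCP pose, the force, the opening and the grip force at its end, in the units of the state.
- robot.get_obs(): the state, without advancing time (a new reading comes with each control period).
- vision.snapshot(name): name is "scene" or "side" or "wrist"; returns a dict with "color" (400x640x3 uint8, red, green, blue), "z_map" (400x640 float32, m along the optical axis (not along the pixel's ray), 0 where there is no reading), "K" (3x3 intrinsics, pixels), "dist_coeffs" ([k1, k2, p1, p2, k3] as OpenCV has them; the pictures are not rectified), "extrinsics" (4x4, takes a point from camera to world coordinates). Camera axes: x right, y down, z forward; pixel columns grow to the right and rows downward; lengths in m; the calibration is good to about 2 mm. A picture is of the moment at which its call begins.
- ticket.hand_in(): hands the job in; it is judged then, once.
The state is a dict: "clock": time; "qpos": joint angles; "qvel": joint speeds; "joint_torque": joint torques, N m; "tcp_pos": TCP position; "tcp_rot": TCP orientation; "wrist_force": force on the tool from outside, world axes, zero at the start; "torque": the same for the moment, N m; "gripper_width": opening from 0.0 (shut) to 1.0 (fully open); "grip_force": force on a finger pad.
Only numpy, scipy, OpenCV 4.12 (cv2) and the standard library are available. Lean on these libraries where they do the work, as an engineer would, in place of code of your own. Each camera call takes 0.05 s, during which the arm holds its last target. There are 200 camera calls.

TASK

Put the big puppet's leg together for good: push the hip's pivot pin fully home by its head, then take the spring clip from its rack and push its straight leg down through the cross hole in the pin's free end until the bow snaps over the pin. Feel your way in gently: never press hard on the pin or the clip, let go of the clip when it sits, and do not disturb the tin, screwdriver, pliers and puppet foot lying about.

Things in the scene. Friction and masses are not known exactly. Their poses are not given: they have to be found in the camera images.
- hip: Puppet hip, fixed: wooden board 130 x 110 x 18 mm with a dark steel fork of two cheeks (outer faces y = +/-18.5 mm, tops 97 mm above the worktop). Between them the eye of a wooden thigh that slopes off to +x, within y = +/-25 mm, to x = +142 mm. Outside the cheeks there is only the pin, whose axis runs along y at x = 0, z = 80 mm. Origin: centre of the underside, on the worktop.
- pin (a joint): How far the steel pivot pin (20 mm thick) is pushed through the fork, in m, along the hip's +y: 0 = 30 mm short of home, 0.030 = home, against a hard stop. Slides with about 4 N of friction, stays where it is left, does not turn.
- head (a point): Centre of the outer face of the pin's round head (30 mm across, 7 mm thick) on the hip's -y side; push here towards +y. Axes parallel to the hip's. Pin home: at y = -32 mm, z = 80 mm in the hip's frame.
- hole (a point): Centre of the vertical cross hole in the pin's free end, on its axis, 65 mm from the head's outer face, 15 mm from the free end. Hole 6 x 6 mm, right through along z, in a groove 6 mm wide, 3 mm deep, running along x across the pin's rounded top (10 mm above this point): off in x, the tip stops in it. Axes as the hip's. Pin home: y = +33, z = 80 mm in the hip's frame; before, the fork covers it.
- rack: Clip rack, fixed: wooden foot 120 x 90 x 10 mm, two dark steel rails along x, 5 mm wide, with a 15 mm slot between, tops 115 mm above the worktop, on end plates (x = +/-52.5 mm) no higher. Origin: centre of the foot's underside.
- clip: Spring clip (hair pin) of 4 mm steel wire, about 50 g, hanging upright in the rack's slot. Origin: centre of its coil, 26 mm across in x and z, 20 mm wide in y between flat faces: grip these from above. The coil's bottom rests on the rails, so keep fingertips less than 13 mm below the origin there. Straight leg along -z; sprung bow on the +x side.
- leg_root (a point): Nominal point where the straight leg leaves the coil, 13 mm below the clip's origin. The leg's rounded tip is 88 mm below the origin, true in x. CAUTION: used clip, leg and bow stand over (parallel, firmly) along the clip's y by an unmeasured amount, up to 5 mm either way, new each time; this point ignores it. Find the hole by feel: the tip stops on the pin's top or in its groove, or drops in.
- seat (a point): Point of the clip, 58 mm below its origin, that lies on the pin's axis when it is home. Clip's x-z plane square across the pin, bow on either side. With the tip some 11 mm into the hole the bow meets the pin; its waist goes over with about 8 to 15 N, the force drops as it snaps, then rises hard when home, 1 to 3 mm past this point.
- bow (a joint): Opening of the sprung bow about the coil, rad: 0 at rest, about 0.07 as the waist passes the pin, near 0 again once snapped over. The bow's waist is 68 mm, its flared end 82 mm below the clip's origin (16 mm out in x).
- tin: Tin, 74 mm across, 105 mm tall, standing; bystander. Origin: centre of its underside.
- driver: Screwdriver lying on the worktop along its x; bystander.
- pliers: Pliers with red handles, 145 mm long, lying on the worktop along its x; bystander.
- foot: Puppet's yellow foot, 70 x 34 x 22 mm, with a wooden ankle 70 mm high; bystander. Origin: centre of its underside.

How it is judged:
By the outcome, as a careful person would: the job done as asked, in the order asked, and still so for the second after the job is handed in, with the robot touching nothing.
It also fails if it takes over 72 s, if anything falls off the work surface, if the arm or the gripper's body presses on something with over 40 N, if the wrist force passes 120 N, or if a joint passes its speed limit or range.

## Working session

There is one attempt and no reset: what is moved stays moved. The work goes in short steps, Python scripts to look and compute and a tool call to move; the robot and the scene stay as the last step left them, time stands still between calls to the robot, and variables do not carry over. Pictures are saved under pics/ and viewed, at most 13 in all, crops included, and the job is handed in when it is done.

Besides the shell and the picture viewer there is one more tool, called after "Call:" as name(argument=value, ...), one argument or row to a line, values as JSON. play_rows: Moves the arm, as the interface text tells. Its arguments: {"type":"object","properties":{"translation":{"type":"array","items":{"type":"array","items":{"type":"number"}}},"twist":{"type":"array","items":{"type":"number"}},"hand":{"type":"array","items":{"type":"number"}},"squeeze":{"type":"number"}},"required":["translation","twist","hand"]}

```bash
mkdir -p pics
cat > h.py <<'E'
import numpy as np,cv2
from cell import robot,vision,ticket
def snap(n,f=None):
    s=vision.snapshot(n)
    if f: cv2.imwrite('pics/'+f,s['color'][:,:,::-1])
    np.savez('%s.npz'%(f or n),**s); return s
def world(s,mask=None):
    h,w=s['z_map'].shape
    v,u=np.mgrid[:h,:w]
    p=cv2.undistortPoints(np.stack([u.ravel(),v.ravel()],1).astype(np.float64)[:,None],s['K'],np.array(s['dist_coeffs'],float))[:,0].reshape(h,w,2)
    z=s['z_map'][...,None].astype(float)
    P=np.concatenate([p*z,z],2)
    E=np.array(s['extrinsics']); W=P@E[:3,:3].T+E[:3,3]
    W[s['z_map']==0]=np.nan
    return W
def plane(s,u,v,z0):
    p=cv2.undistortPoints(np.array([[[u,v]]],float),s['K'],np.array(s['dist_coeffs'],float))[0,0]
    E=np.array(s['extrinsics']); d=E[:3,:3]@np.array([p[0],p[1],1]); o=E[:3,3]
    return o+d*(z0-o[2])/d[2]
E
python3 - <<'E'
from h import *
for n in ['scene','side']:
    s=snap(n,n+'1.png'); print(np.round(s['extrinsics'],3), s['K'][0,0], (s['z_map']==0).mean())
o=robot.get_obs(); print(o)
E
```

```text
[[ 0.704  0.557 -0.441  1.107]
 [ 0.71  -0.54   0.452 -0.557]
 [ 0.014 -0.631 -0.776  1.024]
 [ 0.     0.     0.     1.   ]] 484.7667711409518 0.004390625
[[ 0.814 -0.444  0.374  0.103]
 [-0.58  -0.604  0.546 -0.722]
 [-0.017 -0.662 -0.75   1.087]
 [ 0.     0.     0.     1.   ]] 396.7448296618798 0.00397265625
{'clock': 0.1, 'qpos': array([ 1.09331539e+00,  9.18502253e-02,  1.23179290e+00, -1.53060192e-05,
        1.81979591e+00, -5.66980021e-02]), 'qvel': array([-4.98902669e-04, -7.43714435e-05, -2.57994338e-03,  1.08479081e-03,
       -2.72599381e-03,  8.14388931e-04]), 'joint_torque': array([ 2.75801962e-03, -4.60215569e+01, -4.19219720e+01,  4.94598726e-05,
        1.06420432e-02, -5.83861151e-05]), 'tcp_pos': array([0.24503368, 0.5475523 , 0.30280841]), 'tcp_rot': array([-2.36497210e-04,  2.08844500e-01,  9.77948425e-01, -8.92413695e-04]), 'wrist_force': array([ 0.86547684,  0.32286471, -0.58440103]), 'torque': array([-0.00607043, -0.04557671,  0.04558786]), 'grip_force': 0.0, 'gripper_width': 1.0003000627185936}
```

View pics/scene1.png

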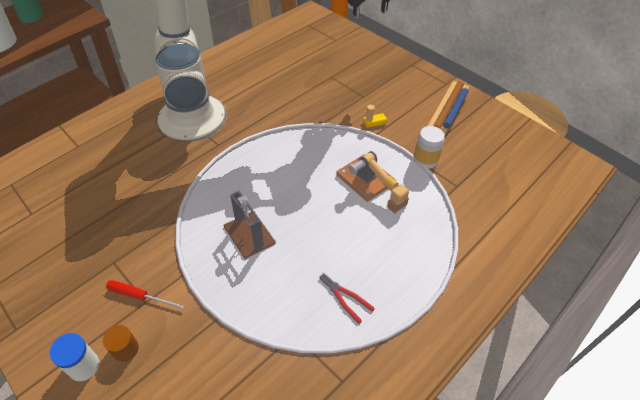

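View pics/side1.png

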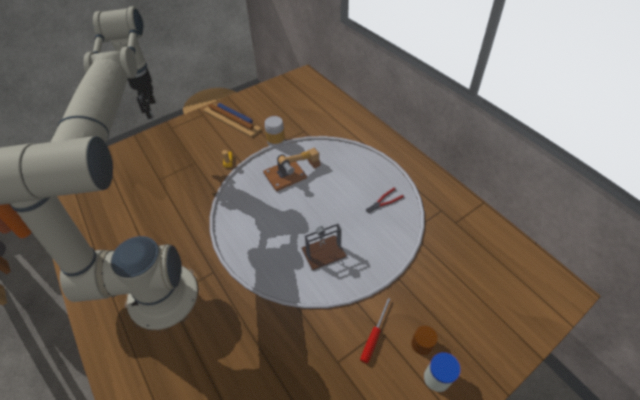

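The scene view shows the rack at about (248,225), the hip at (370,175), the tin at (430,145), the foot at (373,118), the pliers at (347,298) and the driver at (145,296). The side view shows the rack at (323,245) and the hip at (288,170).

Run:
```python
from h import *
def rect(W,m):
    p=W[m][:,:2].astype(np.float32); p=p[~np.isnan(p[:,0])]
    return cv2.minAreaRect(p*1000),len(p)
for n,rk,hp in [('scene1.png',(195,190,300,275),(325,140,420,215)),('side1.png',(290,215,360,275),(255,145,330,195))]:
    s=dict(np.load(n+'.npz')); W=world(s); 
    big=[]
    for nm,(a,b,c,d) in [('rack',rk),('hip',hp)]:
        w=W[b:d,a:c].reshape(-1,3); col=s['color'][b:d,a:c].reshape(-1,3).astype(int)
        for lo,hi in ([(.006,.014),(.105,.16)] if nm=='rack' else [(.013,.022),(.068,.105)]):
            m=(w[:,2]>lo)&(w[:,2]<hi)
            if lo<.03: m&=(col[:,0]-col[:,2]>25)
            r,k=rect(w,m); print(n,nm,lo,k,np.round(r[0]),np.round(r[1]),round(r[2],1),np.round(np.nanmean(w[m],0)*1000))
        print('table z',np.round(np.nanpercentile(w[:,2],[2,10,25,50,99.5]),4))
ims=[]
for n,(a,b,c,d) in [('scene1.png',(195,180,315,280)),('scene1.png',(320,130,440,230)),('side1.png',(270,200,390,300)),('side1.png',(240,125,360,225))]:
    ims.append(cv2.resize(cv2.imread('pics/'+n)[b:d,a:c],(360,300),interpolation=cv2.INTER_CUBIC))
cv2.imwrite('pics/c.png',np.vstack([np.hstack(ims[:2]),np.hstack(ims[2:])]))
```

```text
scene1.png rack 0.006 761 [ 484. -163.] [ 90. 122.] 78.5 [ 485. -170.   11.]
scene1.png rack 0.105 335 [ 485. -162.] [ 27. 115.] 78.2 [ 488. -165.  122.]
table z [-0.0008  0.0008  0.0023  0.004   0.1394]
scene1.png hip 0.013 658 [581. 212.] [207. 217.] 30.6 [580. 171.  19.]
scene1.png hip 0.068 653 [602. 250.] [163. 213.] 14.1 [602. 186.  82.]
table z [-0.0012  0.0006  0.0021  0.0042  0.0968]
side1.png rack 0.006 528 [ 486. -164.] [ 84. 111.] 77.6 [ 491. -168.   10.]
side1.png rack 0.105 250 [ 487. -163.] [ 29. 110.] 78.5 [ 482. -165.  121.]
table z [-0.0024 -0.0006  0.0008  0.003   0.1393]
side1.png hip 0.013 485 [599. 191.] [113. 198.] 84.2 [559. 184.  18.]
side1.png hip 0.068 324 [623. 180.] [159.  83.] 4.9 [596. 179.  82.]
table z [-0.0028 -0.0007  0.001   0.0034  0.0963]
```

View pics/c.png

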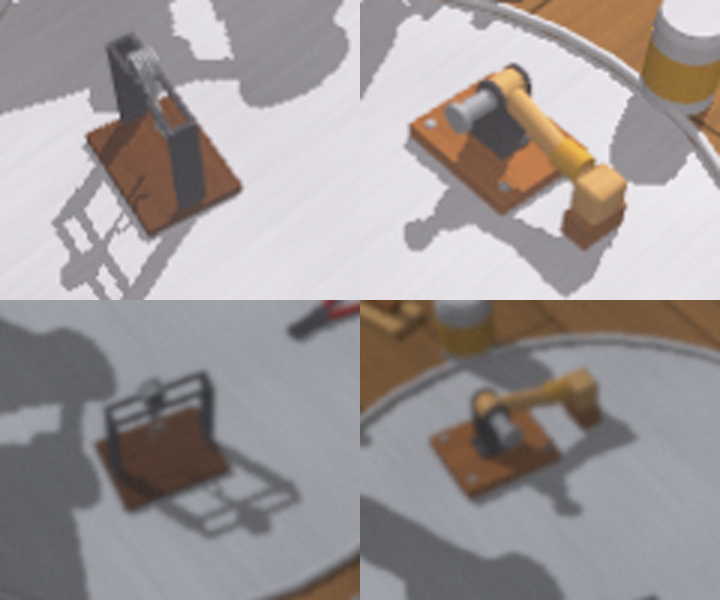

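The crops show the rack with the clip coil at its middle. The thigh slopes to the right and down, and the pin head sticks out to the lower left (-y). Next I'll measure the hip more cleanly.

Run:
```python
from h import *
for n,hp in [('scene1.png',(325,140,420,215)),('side1.png',(255,145,330,195))]:
    s=dict(np.load(n+'.npz')); W=world(s); a,b,c,d=hp
    w=W[b:d,a:c]; col=s['color'][b:d,a:c].astype(int)
    m=((w[...,2]>.014)&(w[...,2]<.023)&(col[...,0]-col[...,2]>25)).astype(np.uint8)
    k,l,st,ce=cv2.connectedComponentsWithStats(m); i=1+np.argmax(st[1:,4])
    r=cv2.minAreaRect((w[l==i][:,:2]*1000).astype(np.float32)); print(n,'board',np.round(r[0]),np.round(r[1]),round(r[2],1))
    # grey pin
    sat=col.max(-1)-col.min(-1)
    g=(w[...,2]>.06)&(w[...,2]<.1)&(sat<25)&(w[...,0]<.68)
    p=w[g]*1000; br=col[g].mean(-1)
    for nm,q in [('light',p[br>100]),('dark',p[br<=90])]:
        print(nm,len(q)); print(np.round(np.percentile(q,[2,50,98],axis=0)))
    # rack top
s=dict(np.load('scene1.png.npz'));W=world(s);w=W[190:275,195:300].reshape(-1,3)
for nm,(n,(a,b,c,d)) in dict(a=('scene1.png',(195,190,300,275)),b=('side1.png',(290,215,360,275))).items():
    s=dict(np.load(n+'.npz'));w=world(s)[b:d,a:c].reshape(-1,3);q=w[w[:,2]>.122]*1000
    print('coil',len(q),np.round(np.percentile(q,[2,50,98],axis=0)),np.round(q.mean(0)))
```

```text
scene1.png board [562. 178.] [ 78. 134.] 82.8
light 149
[[548. 134.  73.]
 [564. 153.  89.]
 [620. 352.  97.]]
dark 57
[[550. 175.  61.]
 [573. 178.  81.]
 [595. 212.  98.]]
side1.png board [565. 195.] [113. 128.] 83.9
light 55
[[550. 136.  62.]
 [559. 162.  89.]
 [618. 217.  98.]]
dark 68
[[547. 134.  61.]
 [560. 177.  80.]
 [578. 202.  95.]]
coil 101 [[ 466. -172.  124.]
 [ 482. -163.  138.]
 [ 490. -153.  146.]] [ 481. -163.  137.]
coil 74 [[ 466. -173.  124.]
 [ 477. -165.  137.]
 [ 489. -153.  144.]] [ 477. -164.  136.]
```

Call:
play_rows(
  translation=[
    [0,0,0],
    [0,0,0],
    [0,0,0],
    [0,0,0],
    [0,0,0],
    [0,0,0],
    [0,0,0],
    [0,0,0],
    [0,0,0],
    [-32,28,0],
    [-32,28,0],
    [-32,28,0],
    [-32,28,0],
    [-32,28,0],
    [-32,28,0],
    [-32,28,0],
    [-32,28,0],
    [-32,28,0],
    [-32,28,0],
    [-32,28,0],
  ],
  twist=[8,8,8,8,8,8,8,8,8,0,0,0,0,0,0,0,0,0,0,0],
  hand=[-1,-1,-1,-1,-1,-1,-1,-1,-1,-1,-1,-1,-1,-1,-1,-1,-1,-1,-1,-1],
  squeeze=30,
)

```text
clock: 2.1
tcp_pos: [0.5145, 0.1632, 0.3035]
tcp_rot: [-0.0, 0.744, 0.668, -0.0]
wrist_force: [0.9, 0.4, -0.4]
gripper_width: -0.0
grip_force: 0.0
```

Run:
```python
from h import *
s=snap('wrist','w1.png'); print(np.round(s['extrinsics'],3),s['K'][0,0]); o=robot.get_obs(); print(o['tcp_pos'],o['tcp_rot'],o['gripper_width'],o['wrist_force'])
```

```text
[[ 0.994 -0.1   -0.034  0.523]
 [-0.106 -0.94  -0.325  0.247]
 [ 0.     0.327 -0.945  0.374]
 [ 0.     0.     0.     1.   ]] 320.7048324396285
[0.51729831 0.15829679 0.30271939] [ 0.00176851  0.74557349  0.66641993 -0.00123384] -0.00042078531587775626 [-0.4331949  -4.46647801 -0.67812356]
```

View pics/w1.png

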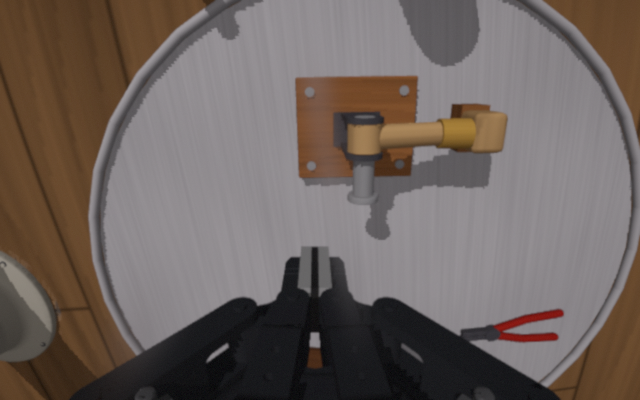

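The wrist view shows the hip board at (297–417, 77–178), the fork at about (365,135), the pin shaft at (363,178) and the head at (362,197). The pliers sit at lower right, clear of the route.

Run:
```python
from h import *
s=dict(np.load('w1.png.npz')); W=world(s)*1000; col=s['color'].astype(int)
sat=col.max(-1)-col.min(-1)
sub=np.zeros(sat.shape,bool); sub[60:225,280:430]=1
m=sub&(W[...,2]>12)&(W[...,2]<24)&(sat>40)
k,l,st,ce=cv2.connectedComponentsWithStats(m.astype(np.uint8)); i=1+np.argmax(st[1:,4])
# union of comps big
pts=np.concatenate([W[l==j] for j in range(1,k) if st[j,4]>100])
r=cv2.minAreaRect(pts[:,:2].astype(np.float32)); print('board',r,np.median(pts[:,2]))
# board corners on plane z=18 by ray
for u,v in [(297,78),(417,77),(411,176),(301,178)]: print(np.round(plane(s,u,v,.018)*1000,1))
g=sub&(sat<28)&(W[...,2]>60)
for lo,hi in [(60,74),(74,82),(82,88),(88,92),(92,100)]:
    q=W[g&(W[...,2]>lo)&(W[...,2]<hi)]
    if len(q): print(lo,len(q),np.round(np.percentile(q,[1,50,99],axis=0),1).tolist())
sh=g&(W[...,2]>84)&(W[...,2]<97)
v,u=np.nonzero(sh)
for vv in range(150,206,4):
    uu=np.nonzero((sh)[vv])[0]
    if len(uu): print(vv,uu.min(),uu.max(),np.round(W[vv,uu].mean(0),1), col[vv,uu].mean().round())
vv=[ (v_,np.nonzero(g[v_])[0]) for v_ in range(110,135,4)]
for v_,uu in vv:
    if len(uu): print(v_,uu.min(),uu.max(),np.round(np.nanmean(W[v_,uu],0),1))
```

```text
board ((563.2665405273438, 198.93153381347656), (108.53990936279297, 128.33731079101562), 85.34062957763672) 18.415754518178147
[505.7 257.8  18. ]
[631.4 246.1  18. ]
[623.5 138.3  18. ]
[497.  149.2  18. ]
60 80 [[545.0, 145.3, 60.1], [566.7, 215.3, 68.0], [626.5, 218.2, 73.6]]
74 88 [[543.5, 142.5, 74.3], [551.7, 185.3, 79.5], [615.0, 218.2, 81.8]]
82 356 [[544.4, 140.7, 82.1], [553.2, 163.7, 86.1], [579.7, 217.9, 88.0]]
88 652 [[547.0, 140.0, 88.1], [559.9, 163.6, 89.8], [577.6, 217.5, 91.9]]
92 478 [[549.9, 139.0, 92.1], [561.0, 183.7, 95.3], [575.5, 217.2, 98.3]]
154 347 382 [562.1 185.3  90.4] 53.0
158 347 381 [560.1 182.5  93.5] 52.0
162 355 374 [561.3 177.6  88.6] 69.0
166 355 373 [560.6 174.   88.8] 95.0
170 354 373 [560.2 170.2  88.8] 109.0
174 354 373 [559.7 166.5  88.8] 109.0
178 354 373 [559.6 162.6  88.5] 109.0
182 354 373 [559.3 158.8  88.6] 109.0
186 354 373 [559.1 154.9  88.6] 109.0
190 354 373 [558.9 150.9  88.5] 109.0
194 354 377 [560.7 146.6  87.9] 109.0
198 349 377 [557.5 144.4  92.3] 115.0
202 350 375 [556.7 140.9  93.2] 115.0
118 344 383 [562.6 216.9  88.7]
122 346 382 [562.1 214.   94. ]
```

Call:
play_rows(
  translation=[
    [-14,14,0],
    [-14,14,0],
    [-14,14,0],
    [0,0,35],
    [0,0,35],
    [0,0,35],
    [0,0,35],
    [0,0,25],
    [0,0,0],
    [3,0,0],
    [3,0,0],
    [2,0,0],
    [0,0,0],
    [0,0,0],
  ],
  twist=[-1.4,0,0,0,0,0,0,0,0,0,0,0,0,0],
  hand=[-1,-1,-1,-1,-1,-1,-1,-1,-1,-1,-1,-1,-1,-1],
)

```text
clock: 3.55
tcp_pos: [0.5529, 0.1275, 0.1398]
tcp_rot: [0.0, 0.735, 0.678, 0.001]
wrist_force: [-0.6, 0.2, 0.1]
gripper_width: 0.0
grip_force: 0.0
```

Run:
```python
from h import *
o=robot.get_obs(); print(o['tcp_pos'],o['tcp_rot'],o['wrist_force'])
s=snap('wrist','w2.png'); snap('side','side2.png')
```

```text
[0.55289573 0.12749608 0.1398053 ] [2.92841984e-04 7.35484071e-01 6.77541589e-01 7.00200382e-04] [-0.64811851  0.18952649  0.14926938]
```

View pics/w2.png

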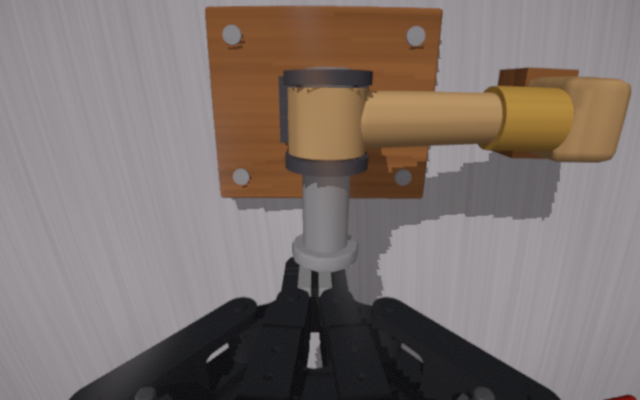

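The fingers stand just in front of the head at (325,252), about 3 mm to the left of the pin's axis.

Call:
play_rows(
  translation=[
    [0,4,0],
    [0,0,0],
    [2,0,0],
    [2,0,0],
    [2,0,0],
    [2,0,0],
    [2,0,0],
    [2,0,0],
    [2,0,0],
    [2,0,0],
  ],
  twist=[0,0,0,0,0,0,0,0,0,0],
  hand=[-1,-1,-1,-1,-1,-1,-1,-1,-1,-1],
)

```text
clock: 4.65
tcp_pos: [0.5581, 0.1429, 0.1388]
tcp_rot: [0.0, 0.736, 0.677, 0.0]
wrist_force: [1.8, -4.8, -0.6]
gripper_width: -0.0
grip_force: 2.2
```

Run:
```python
from h import *
s=dict(np.load('w2.png.npz')); W=world(s)*1000; col=s['color'].astype(int); sat=col.max(-1)-col.min(-1)
b=np.zeros(sat.shape,bool); b[0:205,195:450]=1
m=b&(abs(W[...,2]-18)<5)&(sat>40)
k,l,st,ce=cv2.connectedComponentsWithStats(m.astype(np.uint8))
pts=np.concatenate([W[l==j] for j in range(1,k) if st[j,4]>300]); print(cv2.minAreaRect(pts[:,:2].astype(np.float32)),np.median(pts[:,2]))
for r in range(180,240,8):
    u=np.nonzero((sat[r]<28)&(W[r,:,2]>70)&(np.abs(np.arange(640)-325)<40))[0]; mid=(u.min()+u.max())/2; p=plane(s,mid,r,.09)*1000
    print(r,u.min(),u.max(),W[r,int(mid)].round(1),p.round(1))
g=b&(sat<28)&(W[...,2]>93)&(W[...,2]<101); q=W[g]; print(np.percentile(q,[1,50,99],axis=0).round(1))
for hi in [1]:
    for lo_,hi_ in [(160,200),(200,235)]:
        z=q[(q[:,1]>lo_)&(q[:,1]<hi_)]; print(cv2.minAreaRect(z[:,:2].astype(np.float32)))
```

```text
((563.158447265625, 199.01516723632812), (109.35582733154297, 129.25408935546875), 85.18437194824219) 18.418661837815126
180 303 349 [561.  176.9  90.2] [561.  176.9  90. ]
188 303 349 [560.8 173.6  90. ] [560.8 173.6  90. ]
196 303 348 [560.1 170.7  91.1] [560.3 170.3  90. ]
204 303 348 [559.9 167.1  90.5] [560.1 166.9  90. ]
212 303 348 [559.7 163.7  90.4] [559.9 163.5  90. ]
220 303 347 [nan nan nan] [559.4 160.   90. ]
228 303 347 [559.2 156.4  89.9] [559.2 156.4  90. ]
236 297 352 [558.5 153.2  90.8] [558.7 152.8  90. ]
[[551.  180.   93.1]
 [563.  212.3  96.3]
 [575.3 217.5  98.5]]
((561.823974609375, 182.9053955078125), (5.470768928527832, 24.273225784301758), 84.76358032226562)
((564.4625244140625, 214.76559448242188), (5.106851577758789, 23.790790557861328), 85.38782501220703)
```

Call:
play_rows(
  translation=[
    [2,0,0],
    [2,0,0],
    [2,0,0],
    [2,0,0],
    [2,0,0],
    [0,0,0],
  ],
  twist=[0,0,0,0,0,0],
  hand=[-1,-1,-1,-1,-1,-1],
)

```text
clock: 5.25
tcp_pos: [0.5588, 0.1531, 0.1388]
tcp_rot: [0.0, 0.735, 0.678, 0.0]
wrist_force: [1.8, -2.8, -1.6]
gripper_width: -0.004
grip_force: 1.5
```

Call:
play_rows(
  translation=[
    [1,0,0],
    [1,0,0],
    [0,0,0],
  ],
  twist=[0,0,0],
  hand=[-1,-1,-1],
)

```text
clock: 5.55
tcp_pos: [0.559, 0.1549, 0.1388]
tcp_rot: [0.0, 0.736, 0.677, 0.0]
wrist_force: [1.8, -4.3, -1.6]
gripper_width: 0.001
grip_force: 1.8
```

Call:
play_rows(
  translation=[
    [1,0,0],
    [0,0,0],
  ],
  twist=[0,0],
  hand=[-1,-1],
)

```text
clock: 5.75
tcp_pos: [0.559, 0.1558, 0.1389]
tcp_rot: [0.0, 0.736, 0.677, 0.0]
wrist_force: [2.7, -3.9, -0.8]
gripper_width: -0.003
grip_force: 1.9
```

Call:
play_rows(
  translation=[
    [1,0,0],
    [0,0,0],
  ],
  twist=[0,0],
  hand=[-1,-1],
)

```text
clock: 5.95
tcp_pos: [0.559, 0.1559, 0.1389]
tcp_rot: [0.001, 0.736, 0.677, -0.001]
wrist_force: [2.8, -7.2, -0.3]
gripper_width: 0.0
grip_force: 3.7
```

Call:
play_rows(
  translation=[
    [1,0,0],
    [0,0,0],
  ],
  twist=[0,0],
  hand=[-1,-1],
)

```text
clock: 6.15
tcp_pos: [0.5591, 0.1561, 0.1389]
tcp_rot: [0.001, 0.736, 0.677, -0.001]
wrist_force: [2.0, -10.8, -0.5]
gripper_width: -0.001
grip_force: 5.4
```

Call:
play_rows(
  translation=[
    [-5,0,0],
    [-15,0,0],
    [-20,0,0],
    [0,0,-30],
    [0,0,-30],
    [0,0,0],
    [0,0,0],
  ],
  twist=[0,0,0,0,0,0,0],
  hand=[-1,-1,-1,-1,-1,-1,-1],
)

```text
clock: 6.85
tcp_pos: [0.556, 0.1179, 0.1999]
tcp_rot: [0.0, 0.735, 0.678, 0.001]
wrist_force: [0.0, -0.4, -0.3]
gripper_width: -0.003
grip_force: 0.0
```

Run:
```python
from h import *
o=robot.get_obs(); print(o['tcp_pos'],o['tcp_rot'],o['wrist_force'])
s=snap('wrist','w3.png')
W=world(s)*1000; col=s['color'].astype(int); sat=col.max(-1)-col.min(-1)
g=(sat<28)&(W[...,2]>84)&(W[...,2]<100)&(W[...,1]>218)&(W[...,1]<270)&(abs(W[...,0]-565)<40)
v,u=np.nonzero(g); print(u.min(),u.max(),v.min(),v.max())
for r in range(v.min(),v.max()+1,2):
    q=np.nonzero(g[r])[0]
    if len(q): c=int((q.min()+q.max())/2); print(r,q.min(),q.max(),W[r,c].round(1),plane(s,(q.min()+q.max())/2,r,.09).round(4),col[r,c])
cy,cx=int(v.mean()),int(u.mean()); print(cx,cy)
im=cv2.imread('pics/w3.png')[max(cy-60,0):cy+180,cx-160:cx+160]; cv2.imwrite('pics/w3c.png',cv2.resize(im,None,fx=2.4,fy=2.4,interpolation=cv2.INTER_CUBIC)); print(im.shape)
```

```text
[0.55595201 0.11788814 0.19992482] [1.90101225e-04 7.35479474e-01 6.77546127e-01 1.07345675e-03] [ 0.00692231 -0.41983246 -0.2977453 ]
290 334 0 57
0 300 333 [566.7 243.6  91. ] [0.567  0.2438 0.09  ] [124 122 125]
2 299 333 [566.6 242.9  90.2] [0.5666 0.2429 0.09  ] [125 123 125]
4 300 333 [566.6 242.2  89.2] [0.5668 0.242  0.09  ] [125 122 124]
6 299 332 [566.  241.1  90.2] [0.5662 0.2411 0.09  ] [126 123 126]
8 299 333 [566.4 240.4  89. ] [0.5664 0.2402 0.09  ] [126 123 125]
10 299 333 [566.3 239.2  90. ] [0.5663 0.2392 0.09  ] [124 121 122]
12 299 333 [566.2 238.1  91.3] [0.5663 0.2383 0.09  ] [122 120 121]
14 299 333 [566.2 237.5  89.7] [0.5662 0.2374 0.09  ] [123 120 122]
16 300 333 [566.1 236.5  89.6] [0.5664 0.2365 0.09  ] [118 114 116]
18 300 333 [566.1 235.7  89.3] [0.5663 0.2355 0.09  ] [104 100 102]
20 300 332 [566.  234.9  88.2] [0.566  0.2346 0.09  ] [75 70 70]
22 299 334 [566.  234.6  84.5] [0.5662 0.2337 0.09  ] [68 63 63]
24 298 334 [566.1 234.7  78.7] [0.5658 0.2328 0.09  ] [69 64 63]
26 301 334 [566.7 234.6  72.8] [0.5665 0.2318 0.09  ] [89 68 58]
28 298 334 [567.1
[... 255 characters left out ...]
36 299 334 [565.4 227.1  90. ] [0.5656 0.2271 0.09  ] [124 120 121]
38 299 334 [565.3 226.2  89.7] [0.5656 0.2261 0.09  ] [122 119 120]
40 300 334 [565.7 225.1  90.1] [0.5657 0.2252 0.09  ] [123 119 120]
42 300 334 [565.6 223.9  92.6] [0.5657 0.2242 0.09  ] [122 118 119]
44 299 334 [565.1 223.3  90.2] [0.5653 0.2233 0.09  ] [123 119 120]
46 300 333 [565.  222.4  89.5] [0.5653 0.2223 0.09  ] [124 120 121]
48 299 334 [564.9 221.3  90.2] [0.5652 0.2213 0.09  ] [124 118 120]
50 299 333 [564.8 220.3  90.3] [0.5648 0.2204 0.09  ] [124 119 120]
52 299 333 [564.8 219.4  90.1] [0.5648 0.2194 0.09  ] [124 118 119]
54 300 333 [564.7 218.4  90.2] [0.5649 0.2184 0.09  ] [123 117 117]
316 27
(207, 320, 3)
```

View pics/w3c.png

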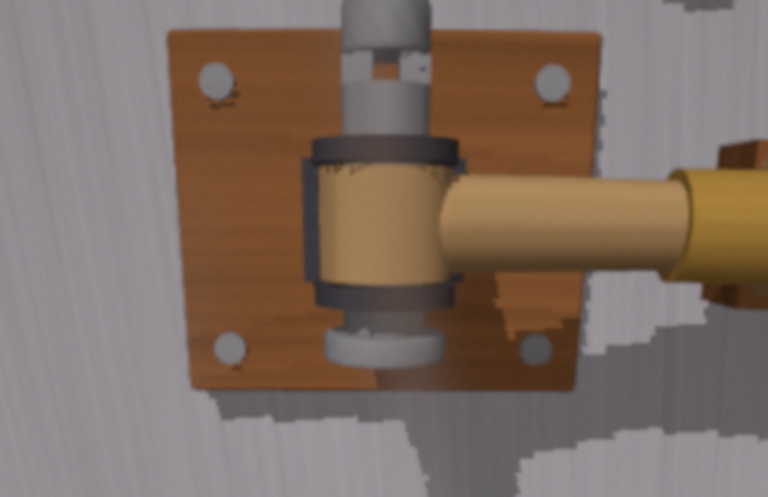

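The pin is home. The crop shows the cross hole at about (385,70), clear of the fork, at world (0.566, 0.2317). Next, the rack.

Call:
play_rows(
  translation=[
    [0,0,-20],
    [0,0,-20],
    [0,0,-20],
    [0,0,-20],
    [0,0,-10],
    [0,0,0],
    [0,0,0],
    [0,0,0],
    [0,0,0],
    [0,0,0],
    [2.4,-36.5,0],
    [2.4,-36.5,0],
    [2.4,-36.5,0],
    [2.4,-36.5,0],
    [2.4,-36.5,0],
    [2.4,-36.5,0],
    [2.4,-36.5,0],
    [2.4,-36.5,0],
    [0,0,0],
    [0,0,0],
  ],
  twist=[-8.3,-8.3,-8.3,-8.3,-8.3,-8.3,-8.3,-8.3,-8.3,-8.3,0,0,0,0,0,0,0,0,0,0],
  hand=[0.2,0.2,0.2,0.2,0.2,0.2,0.2,0.2,0.2,0.2,0.2,0.2,0.2,0.2,0.2,0.2,0.2,0.2,0.2,0.2],
)

```text
clock: 8.9
tcp_pos: [0.4773, -0.1644, 0.2873]
tcp_rot: [-0.001, 0.103, 0.995, 0.001]
wrist_force: [0.5, -0.1, -0.0]
gripper_width: 0.602
grip_force: 0.0
```

Run:
```python
from h import *
o=robot.get_obs(); print(o['tcp_pos'],o['tcp_rot'],o['wrist_force'],o['gripper_width'],o['qpos'])
s=snap('wrist','w4.png')
W=world(s)*1000; col=s['color'].astype(int); sat=col.max(-1)-col.min(-1)
near=(abs(W[...,0]-483)<90)&(abs(W[...,1]+164)<80)
m=near&(W[...,2]>5)&(W[...,2]<16)&(sat>30)
print('foot',cv2.minAreaRect(W[m][:,:2].astype(np.float32)),m.sum())
t=near&(W[...,2]>110)&(W[...,2]<120); print('rails',cv2.minAreaRect(W[t][:,:2].astype(np.float32)),t.sum(),np.median(W[t][:,2]))
c=near&(W[...,2]>123)&(W[...,2]<160)&(np.hypot(W[...,0]-480,W[...,1]+164)<25); q=W[c]; print('coil',c.sum(),np.percentile(q,[1,50,99],axis=0).round(1),cv2.minAreaRect(q[:,:2].astype(np.float32)))
```

```text
[ 0.47732074 -0.16437583  0.28733587] [-1.17557105e-03  1.02814901e-01  9.94699510e-01  7.74409833e-04] [ 0.46087937 -0.09417655 -0.00706926] 0.6018354209847988 [-3.99475192e-01 -1.66124441e-01  1.51083066e+00  8.15604393e-04
  1.79958742e+00 -1.76409359e+00]
foot ((483.8137512207031, -160.76089477539062), (87.84669494628906, 116.77760314941406), 78.3198013305664) 4377
rails ((483.7427673339844, -160.70941162109375), (25.0767879486084, 110.26399230957031), 78.2332763671875) 1628 115.417951022289
coil 901 [[ 462.2 -169.4  127.6]
 [ 471.8 -158.4  139. ]
 [ 487.  -148.   142.2]] ((475.32373046875, -159.00125122070312), (19.953292846679688, 25.161405563354492), 78.31128692626953)
```

View pics/w4.png

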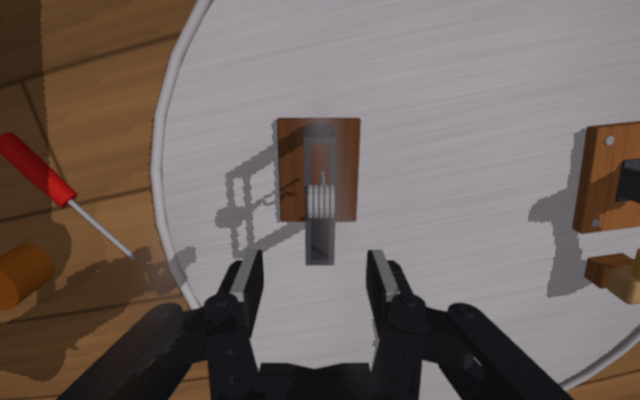

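The wrist view shows the coil at (321,202) in the rack, and the fingers straddle it with clearance on both sides.

Call:
play_rows(
  translation=[
    [3,5,0],
    [0,0,25],
    [0,0,30],
    [0,0,25],
    [0,0,10],
    [0,0,5],
    [0,0,0],
    [0,0,0],
    [0,0,0],
    [0,0,0],
    [0,0,0],
    [0,0,0],
    [0,0,0],
  ],
  twist=[0,0,0,0,0,0,0,0,0,0,0,0,0],
  hand=[0.2,0.2,0.2,0.2,0.2,0.2,0.2,-1,-1,-1,-1,-1,-1],
  squeeze=45,
)

```text
clock: 10.25
tcp_pos: [0.4764, -0.1587, 0.1955]
tcp_rot: [0.001, 0.102, 0.995, -0.0]
wrist_force: [0.2, 0.7, 5.6]
gripper_width: 0.222
grip_force: 46.7
```

Call:
play_rows(
  translation=[
    [0,0,-5],
    [0,0,-15],
    [0,0,-25],
    [0,0,-30],
    [0,0,-30],
    [0,0,-20],
    [0,0,0],
    [0,0,0],
  ],
  twist=[0,0,0,0,0,0,0,0],
  hand=[-1,-1,-1,-1,-1,-1,-1,-1],
)

```text
clock: 11.05
tcp_pos: [0.4759, -0.1586, 0.3189]
tcp_rot: [0.0, 0.102, 0.995, -0.0]
wrist_force: [-0.6, 0.6, -0.2]
gripper_width: 0.221
grip_force: 46.0
```

Run:
```python
from h import *
o=robot.get_obs(); print(o['tcp_pos'],o['tcp_rot'],o['wrist_force'],o['gripper_width'],o['grip_force'])
s=snap('wrist','w5.png'); a=snap('scene','s5.png'); b=snap('side','d5.png')
for s_,n in ((a,'scene'),(b,'side')):
    E=np.array(s_['extrinsics']); p=o['tcp_pos']+[0,0,-.1]
    c=E[:3,:3].T@(p-E[:3,3]); uv=cv2.projectPoints(c[None],np.zeros(3),np.zeros(3),s_['K'],np.array(s_['dist_coeffs']))[0].ravel(); print(n,uv)
    u,v=uv.astype(int); im=s_['color'][v-50:v+50,u-65:u+65,::-1]; cv2.imwrite('pics/cc_%s.png'%n,cv2.resize(im,(390,300),interpolation=cv2.INTER_CUBIC))
w=cv2.imread('pics/w5.png')[100:400,125:515]
cv2.imwrite('pics/cc.png',np.hstack([cv2.imread('pics/cc_scene.png'),w]))
```

```text
[ 0.47586914 -0.15860548  0.31890014] [ 1.50042743e-04  1.02024266e-01  9.94781897e-01 -6.62651233e-05] [-0.64925038  0.56409288 -0.16808239] 0.2211303122512302 45.970086827874184
scene [239.24962024 175.81283694]
side [318.26395397 211.49887533]
```

View pics/cc.png

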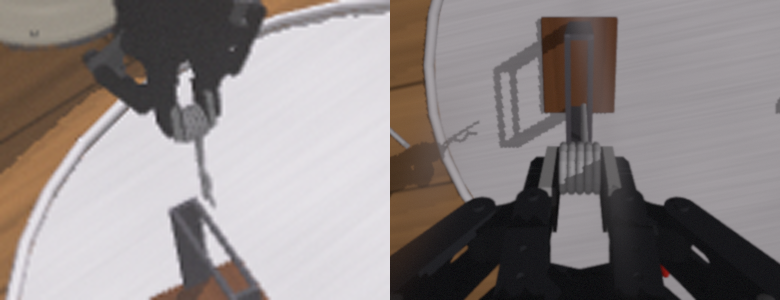

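The clip is held squarely by its coil. The wire hangs down with the bow on the camera side (tool +x).

```bash
cat >> h.py <<'E'
def clip(f,o):
    from scipy.spatial.transform import Rotation as R
    q=o['tcp_rot']; r=R.from_quat([q[1],q[2],q[3],q[0]])
    s=dict(np.load(f+'.npz')); W=world(s); P=r.inv().apply((W-o['tcp_pos']).reshape(-1,3)).reshape(W.shape)*1000
    return s,P
E
python3 - <<'E'
from h import *
o=robot.get_obs()
for f in ['w5.png','s5.png','d5.png']:
    s,P=clip(f,o); print(f)
    core=(abs(P[...,0])<30)&(abs(P[...,1])<11.5)
    for lo,hi in [(30,50),(50,58),(58,66),(66,74),(74,82),(82,92),(92,102),(102,112),(112,122),(122,132),(132,142),(142,155)]:
        m=core&(P[...,2]>lo)&(P[...,2]<hi); q=P[m]
        if len(q)>2: print(lo,len(q),np.percentile(q,[5,50,95],axis=0).round(1).tolist())
E
```

```text
w5.png
30 964 [[-9.2, -11.1, 31.9], [4.2, -9.3, 33.9], [11.4, 11.2, 47.8]]
50 1676 [[-7.3, -9.3, 51.8], [3.6, 0.3, 53.8], [10.8, 9.5, 57.2]]
58 589 [[9.6, -9.6, 58.3], [11.5, -0.1, 61.0], [12.8, 9.7, 65.1]]
66 106 [[10.8, -9.3, 66.1], [12.0, 0.3, 67.8], [12.6, 9.1, 70.4]]
82 14 [[1.5, 1.9, 87.7], [1.9, 2.6, 90.2], [2.1, 3.8, 91.2]]
92 54 [[0.4, 1.0, 92.7], [1.5, 2.7, 96.7], [2.3, 4.5, 101.3]]
102 47 [[0.5, 1.0, 102.5], [1.6, 2.8, 107.0], [2.3, 4.7, 111.7]]
112 40 [[0.5, 1.1, 112.6], [1.6, 2.7, 116.4], [2.2, 4.3, 120.9]]
122 33 [[0.7, 1.1, 122.7], [1.5, 2.5, 126.3], [2.2, 4.5, 131.4]]
132 30 [[0.6, 1.1, 132.6], [1.5, 2.9, 136.5], [2.2, 4.7, 140.9]]
142 26 [[0.8, 1.2, 142.2], [1.7, 2.7, 146.4], [2.1, 4.2, 151.1]]
s5.png
30 44 [[-12.6, 2.5, 31.0], [-2.4, 8.5, 37.8], [9.3, 10.7, 49.3]]
50 62 [[-12.1, -8.9, 51.6], [-6.0, 0.9, 54.2], [5.2, 9.0, 57.6]]
58 28 [[-14.3, -10.4, 58.4], [-12.7, -0.1, 60.9], [-9.3, 9.8, 64.1]]
66 10 [[-12.9, -9.1, 67.0], [-11.6, -1.1, 69.0], [-9.4, 5.6, 72.6]]
74 6 [[-11.5, -0.8, 74.6], [-10.4, 0.7, 75.9], [-9.3, 1.9, 80.3]]
82 6 [[-9.7, -0.6, 84.0], [-6.3, 0.6, 8
[... 345 characters left out ...]
], [-1.1, 2.8, 139.9]]
142 8 [[-16.3, -0.3, 142.4], [-10.3, 1.1, 143.8], [-1.4, 3.7, 148.5]]
d5.png
30 10 [[-5.4, 6.9, 34.3], [6.9, 8.7, 42.5], [8.9, 10.7, 49.7]]
50 11 [[-5.2, -2.7, 51.4], [4.3, 7.5, 55.0], [7.7, 10.7, 58.0]]
58 12 [[5.4, -10.4, 58.6], [7.9, -0.1, 61.9], [9.7, 8.3, 64.8]]
92 3 [[-7.9, -1.9, 93.5], [-6.1, 0.3, 99.2], [-3.8, 1.4, 99.3]]
102 5 [[-6.2, -1.5, 102.5], [-3.0, 0.2, 105.0], [-2.1, 0.9, 109.1]]
112 7 [[-14.2, 0.1, 112.9], [-8.9, 0.6, 116.2], [-2.8, 2.7, 119.9]]
122 7 [[-14.8, -2.2, 123.2], [-12.2, -0.5, 126.6], [-2.1, 1.4, 131.3]]
132 4 [[-10.6, -1.2, 133.8], [-5.7, -0.1, 136.0], [-1.9, 0.9, 137.0]]
142 6 [[-16.7, -1.8, 143.4], [-8.7, 0.3, 145.0], [-1.4, 2.1, 152.1]]
```

Call:
play_rows(
  translation=[
    [0,0,0],
    [-3.4,20,0],
    [-5.6,39,0],
    [-5.6,39,0],
    [-5.6,39,0],
    [-5.6,39,0],
    [-5.6,39,0],
    [-5.6,39,0],
    [-5.6,39,0],
    [-5.6,39,0],
    [-5.6,39,0],
    [-2.6,23,0],
    [0,0,20],
    [0,0,20],
    [0,0,20],
    [0,0,0],
    [0,0,0],
  ],
  twist=[-6.8,0,0,0,0,0,0,0,0,0,0,0,0,0,0,0,0],
  hand=[-1,-1,-1,-1,-1,-1,-1,-1,-1,-1,-1,-1,-1,-1,-1,-1,-1],
)

```text
clock: 12.9
tcp_pos: [0.5654, 0.229, 0.2579]
tcp_rot: [-0.001, 0.043, 0.999, -0.0]
wrist_force: [-0.2, -0.2, 0.5]
gripper_width: 0.221
grip_force: 46.0
```

Run:
```python
from h import *
o=robot.get_obs(); print(o['tcp_pos'],o['tcp_rot'],o['wrist_force'],o['gripper_width'])
snap('wrist','w6.png'); s,P=clip('w6.png',o); W=world(s)*1000
core=(abs(P[...,0])<8)&(abs(P[...,1])<11.5)
for lo,hi in [(50,56),(85,100),(100,115),(115,130),(130,140),(140,150),(150,160)]:
    m=core&(P[...,2]>lo)&(P[...,2]<hi); q=P[m]
    if len(q)>2: print(lo,len(q),np.percentile(q,[5,50,95],axis=0).round(1).tolist())
q=core&(P[...,2]>80)&(P[...,2]<160); v,u=np.nonzero(q); print('tip px',u[v==v.min()],v.min())
# pin region pixels
sat=s['color'].astype(int).max(-1)-s['color'].astype(int).min(-1)
g=(W[...,2]>70)&(W[...,2]<93)&(W[...,1]>218)&(W[...,1]<250)&(abs(W[...,0]-566)<14)
print(np.percentile(W[g],[2,50,98],axis=0).round(1)); top=g&(W[...,2]>87.5)
for y in range(219,248): 
    k=top&(abs(W[...,1]-y)<.5); print(y,k.sum(),W[k][:,0].mean().round(1) if k.any() else '',end=' | ')
cv2.imwrite('pics/w6c.png',cv2.resize(s['color'][0:300,200:500,::-1],(600,600)))
```

```text
[0.5654064  0.22900296 0.25786125] [-1.15807167e-03  4.28521990e-02  9.99080647e-01 -4.57666077e-04] [-0.23970007 -0.18776237  0.4910052 ] 0.2214902042858447
50 879 [[-4.8, -8.7, 53.6], [1.4, 0.1, 54.9], [6.4, 9.2, 55.8]]
85 48 [[1.2, 1.2, 90.1], [2.5, 2.9, 95.7], [3.1, 4.6, 99.3]]
100 71 [[1.2, 1.2, 100.7], [2.2, 3.0, 107.3], [2.9, 4.9, 113.9]]
115 55 [[1.4, 1.3, 115.4], [2.4, 2.7, 122.1], [2.9, 4.6, 129.5]]
130 33 [[1.5, 1.4, 130.6], [2.4, 3.4, 134.0], [3.1, 4.8, 139.7]]
140 26 [[1.2, 1.4, 140.4], [2.5, 3.2, 143.8], [3.0, 5.0, 149.1]]
150 11 [[1.6, -5.0, 150.3], [2.6, 2.2, 151.2], [3.4, 4.0, 156.6]]
tip px [299] 199
[[555.3 218.4  77.4]
 [562.2 232.3  88.2]
 [573.5 246.1  91.1]]
219 21 564.5 | 220 23 563.9 | 221 19 564.0 | 222 21 564.0 | 223 22 565.0 | 224 21 563.7 | 225 20 564.5 | 226 19 564.9 | 227 23 564.3 | 228 22 564.5 | 229 16 564.8 | 230 4 562.3 | 231 4 560.9 | 232 3 560.7 | 233 2 560.1 | 234 6 565.9 | 235 14 566.1 | 236 17 566.5 | 237 20 565.5 | 238 21 565.2 | 239 18 565.4 | 240 19 565.8 | 241 19 566.1 | 242 20 565.0 | 243 22 565.8 | 244 22 567.3 | 245 18 566.0 | 246 17 566.0 | 247 2 561.2 |
```

View pics/w6c.png

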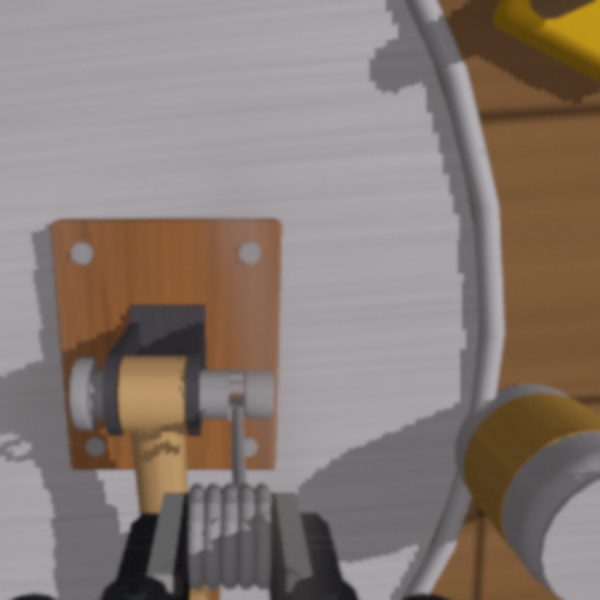

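The leg tip at crop (238,400) sits right above the groove/hole at (237,388). I'll correct x by about 1 mm and descend by feel.

Call:
play_rows(
  translation=[
    [-1,0,0],
    [0,0,5],
    [0,0,5],
    [0,0,2],
    [0,0,1],
    [0,0,1],
    [0,0,1],
    [0,0,0],
  ],
  twist=[0,0,0,0,0,0,0,0],
  hand=[-1,-1,-1,-1,-1,-1,-1,-1],
)

```text
clock: 13.75
tcp_pos: [0.5667, 0.2291, 0.2438]
tcp_rot: [-0.0, 0.043, 0.999, -0.0]
wrist_force: [0.5, -0.2, -0.3]
gripper_width: 0.224
grip_force: 46.0
```

Call:
play_rows(
  translation=[
    [0,0,1],
    [0,0,1],
    [0,0,0],
  ],
  twist=[0,0,0],
  hand=[-1,-1,-1],
)

```text
clock: 14.05
tcp_pos: [0.5667, 0.229, 0.2416]
tcp_rot: [-0.0, 0.043, 0.999, -0.0]
wrist_force: [1.0, 0.5, 0.0]
gripper_width: 0.221
grip_force: 46.0
```

Call:
play_rows(
  translation=[
    [0,0,1],
    [0,0,1],
    [0,0,0],
  ],
  twist=[0,0,0],
  hand=[-1,-1,-1],
)

```text
clock: 14.35
tcp_pos: [0.5667, 0.229, 0.2396]
tcp_rot: [-0.0, 0.043, 0.999, -0.0]
wrist_force: [-0.0, -0.2, -0.7]
gripper_width: 0.218
grip_force: 46.0
```

Call:
play_rows(
  translation=[
    [0,0,1],
    [0,0,1],
    [0,0,0],
  ],
  twist=[0,0,0],
  hand=[-1,-1,-1],
)

```text
clock: 14.65
tcp_pos: [0.5667, 0.2291, 0.2376]
tcp_rot: [-0.0, 0.043, 0.999, -0.0]
wrist_force: [-0.8, -0.1, -0.5]
gripper_width: 0.225
grip_force: 46.0
```

Call:
play_rows(
  translation=[
    [0,0,1],
    [0,0,1],
    [0,0,0],
  ],
  twist=[0,0,0],
  hand=[-1,-1,-1],
)

```text
clock: 14.95
tcp_pos: [0.5667, 0.229, 0.2356]
tcp_rot: [-0.0, 0.043, 0.999, -0.0]
wrist_force: [-0.6, -0.7, -0.9]
gripper_width: 0.221
grip_force: 46.0
```

Call:
play_rows(
  translation=[
    [0,0,1],
    [0,0,1],
    [0,0,1],
    [0,0,1],
    [0,0,1],
    [0,0,0],
  ],
  twist=[0,0,0,0,0,0],
  hand=[-1,-1,-1,-1,-1,-1],
)

```text
clock: 15.55
tcp_pos: [0.5667, 0.229, 0.2306]
tcp_rot: [-0.0, 0.043, 0.999, -0.0]
wrist_force: [-0.3, 0.4, 0.1]
gripper_width: 0.218
grip_force: 46.0
```

Run:
```python
from h import *
o=robot.get_obs(); print(o['tcp_pos'],o['wrist_force'],o['torque'])
s=snap('wrist','w7.png'); t=snap('side','d7.png'); c=snap('scene','s7.png')
E_=np.array(c['extrinsics']); p=np.array([.566,.23,.11]); q=E_[:3,:3].T@(p-E_[:3,3]); u,v=cv2.projectPoints(q[None],np.zeros(3),np.zeros(3),c['K'],np.array(c['dist_coeffs']))[0].ravel().astype(int)
a=cv2.resize(c['color'][v-40:v+40,u-50:u+50,::-1],(375,300),interpolation=cv2.INTER_CUBIC)
b=cv2.resize(s['color'][120:300,230:455,::-1],(375,300),interpolation=cv2.INTER_CUBIC)
cv2.imwrite('pics/c7.png',np.hstack([a,b]))
```

```text
[0.56669432 0.22903815 0.23060111] [-0.33437264  0.36185952  0.05905554] [-0.02673132 -0.04442684  0.02233608]
```

View pics/c7.png

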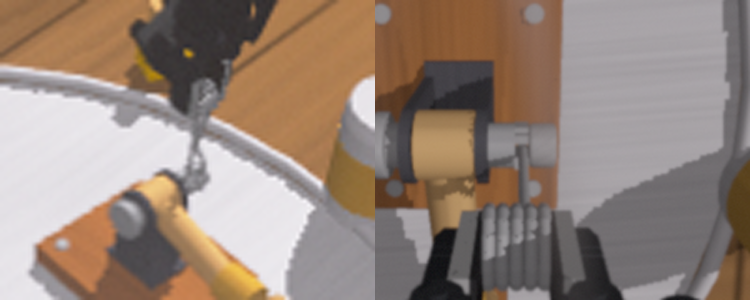

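The leg disappears into the hole in the pin (right view, about (523,135)), with no side force. I'll go on down.

Call:
play_rows(
  translation=[
    [0,0,1],
    [0,0,1],
    [0,0,1],
    [0,0,1],
    [0,0,0],
  ],
  twist=[0,0,0,0,0],
  hand=[-1,-1,-1,-1,-1],
)

```text
clock: 16.2
tcp_pos: [0.5668, 0.2291, 0.2268]
tcp_rot: [0.0, 0.043, 0.999, -0.0]
wrist_force: [-0.5, -0.5, -0.8]
gripper_width: 0.22
grip_force: 46.0
```

Call:
play_rows(
  translation=[
    [0,0,1],
    [0,0,1],
    [0,0,1],
    [0,0,0],
  ],
  twist=[0,0,0,0],
  hand=[-1,-1,-1,-1],
)

```text
clock: 16.6
tcp_pos: [0.5669, 0.2291, 0.2243]
tcp_rot: [0.0, 0.043, 0.999, 0.0]
wrist_force: [1.5, -0.1, 1.3]
gripper_width: 0.225
grip_force: 46.2
```

Call:
play_rows(
  translation=[
    [0,0,1],
    [0,0,1],
    [0,0,1],
    [0,0,0],
  ],
  twist=[0,0,0,0],
  hand=[-1,-1,-1,-1],
)

```text
clock: 17.0
tcp_pos: [0.5669, 0.2291, 0.2212]
tcp_rot: [0.0, 0.043, 0.999, 0.0]
wrist_force: [1.3, 0.4, 5.3]
gripper_width: 0.223
grip_force: 46.6
```

Call:
play_rows(
  translation=[
    [0,0,1],
    [0,0,1],
    [0,0,0],
  ],
  twist=[0,0,0],
  hand=[-1,-1,-1],
)

```text
clock: 17.3
tcp_pos: [0.567, 0.2292, 0.2207]
tcp_rot: [0.001, 0.043, 0.999, 0.0]
wrist_force: [0.3, -1.0, 9.4]
gripper_width: 0.223
grip_force: 47.2
```

Call:
play_rows(
  translation=[
    [0,0,1],
    [0,0,1],
    [0,0,0],
  ],
  twist=[0,0,0],
  hand=[-1,-1,-1],
)

```text
clock: 17.6
tcp_pos: [0.5671, 0.2292, 0.2202]
tcp_rot: [0.002, 0.043, 0.999, 0.001]
wrist_force: [-1.2, -1.7, 13.6]
gripper_width: 0.224
grip_force: 47.8
```

Call:
play_rows(
  translation=[
    [0,0,1],
    [0,0,1],
    [0,0,0],
  ],
  twist=[0,0,0],
  hand=[-1,-1,-1],
)

```text
clock: 17.9
tcp_pos: [0.5668, 0.2291, 0.2156]
tcp_rot: [0.001, 0.043, 0.999, 0.0]
wrist_force: [1.5, 0.7, 0.6]
gripper_width: 0.223
grip_force: 46.2
```

Call:
play_rows(
  translation=[
    [0,0,1],
    [0,0,1],
    [0,0,0],
  ],
  twist=[0,0,0],
  hand=[-1,-1,-1],
)

```text
clock: 18.2
tcp_pos: [0.5668, 0.2289, 0.2117]
tcp_rot: [-0.0, 0.043, 0.999, -0.0]
wrist_force: [3.5, 0.0, -1.3]
gripper_width: 0.219
grip_force: 46.0
```

Call:
play_rows(
  translation=[
    [0,0,1],
    [0,0,1],
    [0,0,0],
  ],
  twist=[0,0,0],
  hand=[-1,-1,-1],
)

```text
clock: 18.5
tcp_pos: [0.5667, 0.229, 0.2105]
tcp_rot: [-0.0, 0.043, 0.999, -0.0]
wrist_force: [2.8, 0.1, -0.8]
gripper_width: 0.22
grip_force: 46.0
```

Call:
play_rows(
  translation=[
    [0,0,1],
    [0,0,1],
    [0,0,0],
  ],
  twist=[0,0,0],
  hand=[-1,-1,-1],
)

```text
clock: 18.8
tcp_pos: [0.5665, 0.2291, 0.2082]
tcp_rot: [-0.001, 0.043, 0.999, -0.0]
wrist_force: [3.0, 0.5, -2.6]
gripper_width: 0.222
grip_force: 45.8
```

Call:
play_rows(
  translation=[
    [0,0,1],
    [0,0,1],
    [0,0,0],
  ],
  twist=[0,0,0],
  hand=[-1,-1,-1],
)

```text
clock: 19.1
tcp_pos: [0.5664, 0.2291, 0.2065]
tcp_rot: [-0.001, 0.043, 0.999, -0.0]
wrist_force: [1.4, 0.1, -1.1]
gripper_width: 0.221
grip_force: 45.9
```

Call:
play_rows(
  translation=[
    [0,0,1],
    [0,0,0],
  ],
  twist=[0,0],
  hand=[-1,-1],
)

```text
clock: 19.3
tcp_pos: [0.5665, 0.2291, 0.2058]
tcp_rot: [-0.0, 0.043, 0.999, -0.0]
wrist_force: [0.4, 0.9, -0.5]
gripper_width: 0.217
grip_force: 46.0
```

Call:
play_rows(
  translation=[
    [0,0,1],
    [0,0,0],
  ],
  twist=[0,0],
  hand=[-1,-1],
)

```text
clock: 19.5
tcp_pos: [0.5666, 0.2291, 0.2049]
tcp_rot: [-0.0, 0.043, 0.999, 0.0]
wrist_force: [0.0, 0.8, 0.5]
gripper_width: 0.218
grip_force: 46.0
```

Call:
play_rows(
  translation=[
    [0,0,1],
    [0,0,0],
  ],
  twist=[0,0],
  hand=[-1,-1],
)

```text
clock: 19.7
tcp_pos: [0.5668, 0.2291, 0.2042]
tcp_rot: [0.0, 0.043, 0.999, 0.0]
wrist_force: [1.2, -0.5, 0.7]
gripper_width: 0.22
grip_force: 46.1
```

Call:
play_rows(
  translation=[
    [0,0,1],
    [0,0,0],
  ],
  twist=[0,0],
  hand=[-1,-1],
)

```text
clock: 19.9
tcp_pos: [0.567, 0.2291, 0.2036]
tcp_rot: [0.001, 0.043, 0.999, 0.0]
wrist_force: [0.9, 0.2, 3.5]
gripper_width: 0.225
grip_force: 46.4
```

Call:
play_rows(
  translation=[
    [0,0,1],
    [0,0,0],
  ],
  twist=[0,0],
  hand=[-1,-1],
)

```text
clock: 20.1
tcp_pos: [0.5671, 0.2292, 0.2031]
tcp_rot: [0.001, 0.043, 0.999, 0.0]
wrist_force: [1.0, -0.5, 5.7]
gripper_width: 0.216
grip_force: 46.7
```

Call:
play_rows(
  translation=[
    [0,0,1],
    [0,0,0],
  ],
  twist=[0,0],
  hand=[-1,-1],
)

```text
clock: 20.3
tcp_pos: [0.5671, 0.2292, 0.2028]
tcp_rot: [0.001, 0.043, 0.999, 0.0]
wrist_force: [-0.5, -1.0, 7.6]
gripper_width: 0.224
grip_force: 47.1
```

The force now rises hard, so the clip is seated. I'll ease off, release and retreat.

Call:
play_rows(
  translation=[
    [0,0,-2],
    [0,0,0],
    [0,0,0],
    [0,0,0],
    [0,0,0],
    [0,0,0],
    [0,0,0],
    [0,0,-10],
    [0,0,-20],
    [0,0,-30],
    [0,0,-30],
    [0,0,0],
    [0,0,0],
  ],
  twist=[0,0,0,0,0,0,0,0,0,0,0,0,0],
  hand=[-1,0,0,0,0,0,0,0,0,0,0,0,0],
)

```text
clock: 21.6
tcp_pos: [0.567, 0.2291, 0.2947]
tcp_rot: [0.001, 0.043, 0.999, 0.001]
wrist_force: [-0.6, 0.5, -1.2]
gripper_width: 0.501
grip_force: 0.0
```

Run:
```python
from h import *
o=robot.get_obs(); print(o['tcp_pos'],o['wrist_force'],o['gripper_width'])
s=snap('wrist','w8.png'); c=snap('scene','s8.png'); W=world(s)*1000
m=(abs(W[...,0]-567)<25)&(abs(W[...,1]-229)<25)&(W[...,2]>118)&(W[...,2]<165); q=W[m]; print(m.sum(),np.percentile(q,[1,50,99],axis=0).round(1))
h=(abs(W[...,0]-560)<16)&(W[...,1]>155)&(W[...,1]<180)&(W[...,2]>88)&(W[...,2]<97); print('head',np.percentile(W[h],[1,50],axis=0).round(1))
a=cv2.resize(c['color'][130:220,320:430,::-1],(367,300),interpolation=cv2.INTER_CUBIC)
b=cv2.resize(s['color'][100:320,200:470,::-1],(368,300))
cv2.imwrite('pics/c8.png',np.hstack([a,b]))
```

```text
[0.56701825 0.22914907 0.29472972] [-0.58224974  0.49213425 -1.22456342] 0.5012290074396824
885 [[554.4 219.8 134.5]
 [563.2 229.6 147.1]
 [578.1 239.4 150.2]]
head [[548.2 167.1  88.1]
 [559.3 172.6  92. ]]
```

View pics/c8.png

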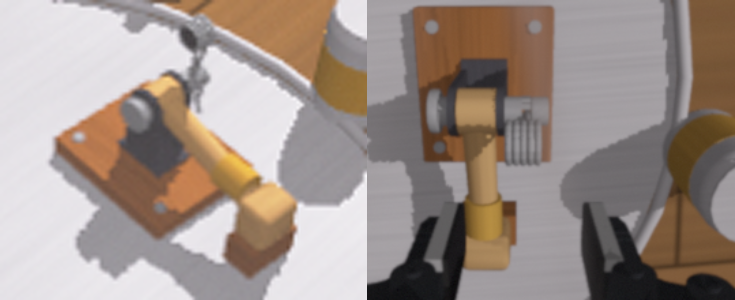

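The pin is home (head face at y = 0.167). The clip stands upright over the pin with its coil centre at about z = 0.1365, past the seat point, and the gripper is clear of everything.

```bash
python3 -c "
from h import *
print(ticket.hand_in())"
```

```text
the job is handed in; nothing more can be done
None
```

The pin is pushed home and the clip is snapped over it and released, with nothing else touched; the job was handed in after about 22 s of robot time (limit 72 s).

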